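# Fit spacer and hold a spread circlip at the axle groove

### The arm

A 7-joint arm with a two-finger parallel gripper is mounted at the origin on the work surface. World frame = base frame: x ahead of the robot, y to its left, z up, the work surface at z = 0. Lengths are in m, angles in rad, forces in N, time in s.
With the tool pointing down it reaches from about 0.425 to 0.825 m from the base axis. Payload 3.6 kg.
Tool frame: the origin (TCP) lies at the very end of the fingers, on their centre line; the grasp point (between the pads) lies 19 mm behind it; z points along the fingers, y is the line along which they close (so a half turn about z gives the same grasp; the last joint's range is limited). The gripper opens to 85 mm and grips with 20 to 120 N. Pads are 22 mm wide; open, the fingers measure 114 mm over their backs; the gripper's body (76 mm by 85 mm) begins 54 mm behind the grasp point. The pads swing forward as they close: fully open they stand 13 mm farther back than shut.
Start: joints at [1.218, 0.615, -0.013, 1.423, 0.008, 1.103, -0.04], TCP at [0.208, -0.616, 0.231] pointing down, gripper open.
Joint ranges: [-3.12, 3.12], [-0.3, 2.06], [-1.34, 1.32], [0.26, 2.42], [-1.36, 4.5], [0.01, 1.98], [-2.84, 2.84]. Speed limits (rad/s): [2.79, 2.79, 3.14, 3.14, 3.14, 3.14, 3.14].

### API

Orientations are given as a 3x3 rotation matrix whose columns are the frame's x, y, z axes.
In Python, from rig import robot, cams gives the robot as it stands.
- The arm moves only by the tool carry_out, never from a script. Its argument "targets" is a list of rows, each an object with "angular": the turn, a rotation vector about the world's x, y, z in rad, a list of three; "delta_pos": the shift along the world's x, y, z in m, a list of three; "fingers": the opening, from -1 (shut) to 1 (fully open). In form: [{"angular": [rx, ry, rz], "delta_pos": [dx, dy, dz], "fingers": fingers}, ...]. A call has 1 to 20 rows; each row is the pose to reach, as a shift and turn from the pose commanded when the call began; what a row does not reach only later rows make up. A row lasts 1/8 s, in which the tool goes at most 62.5 mm and 10.7 degrees, less where a joint would pass 70% of its speed; a pose out of reach is approached as far as the arm can. A call with a gripper value outside its range is refused whole. The fingers move at their own pace and stop on an object; "squeeze" is the grip in N (left out, the last holds). Time passes only in rows, so rows that repeat a pose let the fingers close. It gives the time, the measured TCP pose, the force, the opening and the grip force at its end, in the units of the state.
- robot.get_state(): the state, without advancing time (a new reading comes with each control period).
- cams.snapshot(name): name is "scene" or "top"; returns a dict with "pixels" (400x640x3 uint8, red, green, blue), "mtx" (3x3 intrinsics, pixels), "k1" (the pictures are not rectified: a ray, as slopes to the right and down, at radius r is drawn at 1 + k1 r^2 times it, then the intrinsics apply), "rvec" (rotation vector, rad) and "tvec" (3), from world to camera coordinates, as OpenCV has them. Camera axes: x right, y down, z forward; pixel columns grow to the right and rows downward; lengths in m; the calibration is good to about 2 mm. A picture is of the moment at which its call begins. There is no depth.
- robot.finish_job(): hands the job in; it is judged then, once.
The state is a dict: "time_s": time; "joint_pos": joint angles; "qd": joint speeds; "joint_torque": joint torques, N m; "eef_pos": TCP position; "tcp_rot": TCP orientation; "force": force on the tool from outside, world axes, zero at the start; "torque": the same for the moment, N m; "grip_width": finger opening in m; "finger_force": force on a finger pad.
Only numpy, scipy, OpenCV 4.12 (cv2) and the standard library are available. Lean on these libraries where they do the work, as an engineer would, in place of code of your own. Each camera call takes 0.05 s, during which the arm holds its last target. There are 200 camera calls.

### The job

Slide the spacer sleeve over the axle stub all the way down onto its shoulder and let go of it. Then pick the circlip pliers up off their rest by squeezing the handles so that the circlip on the tips opens, bring the open circlip level down over the stub until it is at the groove just above the spacer, and finish there still holding the pliers with the handles fully squeezed. Leave the other things on the bench where they are.

Things in the scene. Friction and masses are not known exactly. Their poses are not given: they have to be found in the camera images.
- hub: Fixed hub that carries the axle stub; origin on the bench on the stub's axis. Square aluminium base plate 110 x 110 x 14 mm, on it a round flange 52 mm in diameter whose flat top, the shoulder, is 40 mm above the bench, then the upright steel stub, 32 mm in diameter, its end 93 mm above the bench and chamfered (26 mm across at the end, full 4 mm lower).
- groove (a point): Centre of the stub's groove, on the stub's axis, z up, 73 mm above the bench: 33 mm above the shoulder and 20 mm below the stub's end. The groove is 6 mm wide (3 mm up and down from here) and 28 mm in diameter.
- spacer_center (a point): Centre, half-way up, of the loose spacer: plain aluminium sleeve, axis z upright, outside diameter 54 mm, bore 35 mm, 30 mm high, 80 to 170 g, standing on the bench on the robot's right among two look-alikes. Seated on the shoulder its centre is 18 mm below groove and its top is level with the groove's lower edge.
- spacer: The same spacer; origin at the centre of its underside.
- bushing_center (a point): Bystander: centre of a narrow upright aluminium bushing, outside diameter 38 mm, bore 18 mm, 42 mm high.
- race_center (a point): Bystander: centre of a low, wide steel bearing race, outside diameter 68 mm, bore 50 mm, 14 mm high.
- pliers_grip (a point): Where to squeeze the circlip pliers: midway between the two black handles, half-way up them (18 mm high), 39 mm above the bench. x points forward along the pliers to the circlip, z up. Here the relaxed handles are 51 mm over their outer faces (splayed 0.16 rad a side, wider to the rear); fully squeezed 32 mm, faces parallel. They reach 32 mm forward and 72 mm back from here.
- pliers: The loose pliers, about 200 g with circlip, lying level on the rest; origin on the underside below the pivot, 60 mm ahead of and 9 mm below pliers_grip, axes as there. Both handles turn alike about this pivot. A spring resists with 6 N a handle at full squeeze; a stop ends the travel, so any firm grip squeezes fully.
- rest: Fixed grey rest of the pliers, x along them; origin on the bench below their pivot. Two posts carry the pliers 30 mm above the bench: one 26 mm wide under the pivot (9 mm either way along x), one 84 mm wide from 116 to 131 mm behind. Between them only a base 62 mm wide and 6 mm high, so fingers have room beside the handles.
- clip_center (a point): Centre of the hole of the circlip, a steel C-ring 3 mm thick and 4 mm broad, hooked on the pliers' tips, which keep it; axes as the pliers. Its underside is level with theirs, so this point is 7.5 mm below pliers_grip. Relaxed, it is 126 mm ahead of that and 29 mm wide, too narrow for the stub; spread, 122 mm ahead, a circle of 37 mm. Resting on the seated spacer it is 1.5 mm below groove.
- handle_left (a joint): Squeeze of the pliers' handles (rad): 0 relaxed, 0.16 fully squeezed, circlip fully spread. The other handle moves alike.
- caliper: Bystander: caliper 200 mm long lying on the bench, 16 mm high; origin below its middle.
- mouse: Bystander: black computer mouse, 105 x 60 x 34 mm; origin at the centre of its underside.
- driver: Bystander: screwdriver 160 mm long lying on the bench near the hub; origin below its middle.
There are look-alikes about, which are no part of the job. Leave any black look-alike of the spacer alone. What is shaped like the pliers but purple is not meant.

How it is judged:
By the outcome, as a careful person would: the job done as asked, in the order asked, and still so for the second after the job is handed in, while the arm keeps its last pose, push and grip.
It also fails if it takes over 51 s, if anything falls off the work surface, if the arm or the gripper's body presses on something with over 40 N, if the wrist force passes 120 N, or if a joint passes its speed limit or range.

## Working session

There is one attempt and no reset: what is moved stays moved. The work goes in short steps, Python scripts to look and compute and a tool call to move; the robot and the scene stay as the last step left them, time stands still between calls to the robot, and variables do not carry over. Pictures are saved under pics/ and viewed, at most 13 in all, crops included, and the job is handed in when it is done.

Besides the shell and the picture viewer there is one more tool, called as a command line: name --argument value ..., lists and objects as JSON in quotes. carry_out: Moves the arm, as the interface text tells. Its arguments: {"type":"object","properties":{"targets":{"type":"array","items":{"type":"object","properties":{"angular":{"type":"array","items":{"type":"number"}},"delta_pos":{"type":"array","items":{"type":"number"}},"fingers":{"type":"number"}}}},"squeeze":{"type":"number"}},"required":["targets"]}

```bash
mkdir -p pics
cat > h.py <<'E'
import numpy as np, cv2
from rig import robot, cams
def snap(n):
    s=cams.snapshot(n); return s
def ray(s,u,v):
    K=np.array(s['mtx']);d=np.array([(u-K[0,2])/K[0,0],(v-K[1,2])/K[1,1]])
    p=d.copy()
    for _ in range(20): p=d/(1+s['k1']*(p@p))
    R=cv2.Rodrigues(np.array(s['rvec'],float))[0];t=np.array(s['tvec'],float).ravel()
    return -R.T@t, R.T@np.array([p[0],p[1],1])
def onz(s,u,v,z):
    c,d=ray(s,u,v); return c+d*(z-c[2])/d[2]
def proj(s,P):
    R=cv2.Rodrigues(np.array(s['rvec'],float))[0];t=np.array(s['tvec'],float).ravel()
    q=R@np.array(P,float)+t;p=q[:2]/q[2];p=p*(1+s['k1']*(p@p));K=np.array(s['mtx'])
    return np.array([K[0,0]*p[0]+K[0,2],K[1,1]*p[1]+K[1,2]])
def save(s,f,crop=None,k=1):
    im=s['pixels'][:,:,::-1]
    if crop: a,b,c,d=crop; im=im[b:d,a:c]
    cv2.imwrite('pics/'+f,cv2.resize(im,None,fx=k,fy=k,interpolation=cv2.INTER_CUBIC))
E
python3 - <<'E'
from h import *
for n in('scene','top'):
    s=snap(n);save(s,n+'0.png');print(n,ray(s,320,200),s['k1'])
    print(np.array(s['mtx'])[0,0])
st=robot.get_state();print(st['time_s'],st['eef_pos'],st['tcp_rot'],st['grip_width'])
E
```

```text
scene (array([1.13019556, 0.34899298, 0.64589404]), array([-0.66007883, -0.43020839, -0.61584625])) -0.009656951612065085
378.57478661694216
top (array([ 0.31194793, -0.06460145,  1.12407678]), array([ 0.20696432, -0.00203122, -0.978495  ])) -0.004154550641594484
361.8760251464592
0.1 [ 0.20785382 -0.61514845  0.23024238] [[ 9.47356650e-01  3.20179300e-01 -7.70068733e-04]
 [ 3.20180225e-01 -9.47354126e-01  2.18700717e-03]
 [-2.92933651e-05 -2.31843657e-03 -9.99997312e-01]] 0.08550834760064564
```

View pics/scene0.png

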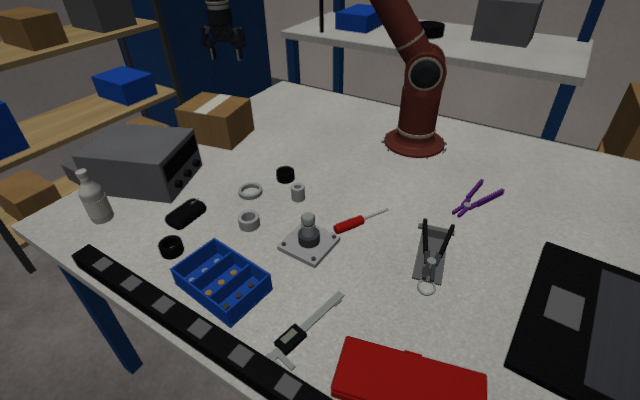

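View pics/top0.png

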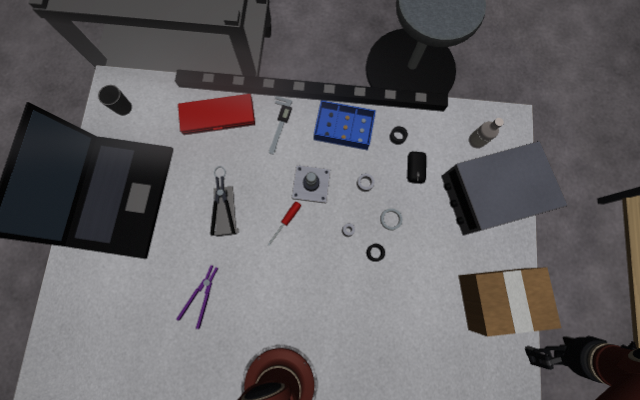

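The two views show these spacer candidates, by pixel in the top view:
- Medium ring at (365,183)
- Narrow bushing at (348,230)
- Wide, low race at (391,219)
- Black look-alikes at (399,134) and (376,253)

By the description, the spacer is (365,183), which is (249,221) in the scene view. The pliers are the black ones at (222,200); the purple pair at (200,298) is not meant. I'll check this in a close crop.

Run:
```python
from h import *
s=snap('top');save(s,'crop1.png',(195,150,415,270),3.6)
c=snap('scene');save(c,'crop2.png',(225,150,465,310),3.3)
# bright ring blobs in top by contours vs background
def circ(s,box,lo,z):
    a,b,x,y=box;g=cv2.cvtColor(s['pixels'][b:y,a:x],cv2.COLOR_RGB2HSV)
    print(box,'V med',np.median(g[:,:,2]),'S med',np.median(g[:,:,1]))
circ(s,(350,168,380,198),0,0)
for n,p in(('spacer',(365,183)),('race',(391,219)),('bush',(348,230)),('hub',(311.5,180))):
    print(n,onz(s,*p,.03 if n!='hub' else .093).round(3))
```

```text
(350, 168, 380, 198) V med 154.0 S med 5.0
spacer [ 0.611 -0.202  0.03 ]
race [ 0.505 -0.289  0.03 ]
bush [ 0.459 -0.16   0.03 ]
hub [ 0.588 -0.036  0.093]
```

View pics/crop1.png

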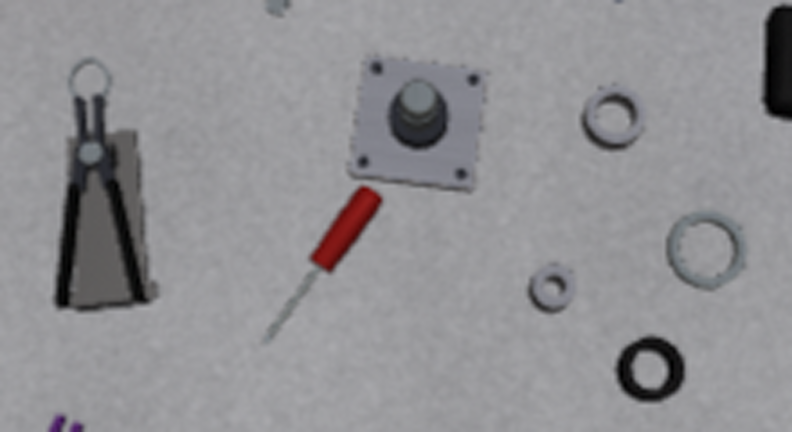

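View pics/crop2.png

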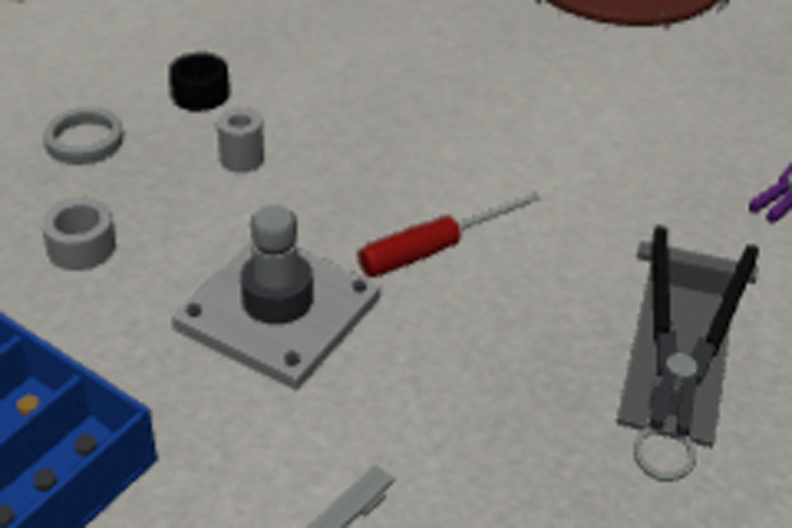

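The crops confirm it: the spacer is the medium ring (crop1 (613,113), crop2 (79,232)), the hub stub is at crop1 (419,98), and the pliers' pivot is at crop1 (90,153) with the clip at (90,79).

```bash
cat >> h.py <<'E'
def tri(s,p,c,q):
    a,d=ray(s,*p);b,e=ray(c,*q)
    d/=np.linalg.norm(d);e/=np.linalg.norm(e)
    k=np.linalg.lstsq(np.c_[d,-e],b-a,rcond=None)[0]
    P,Q=a+k[0]*d,b+k[1]*e
    return ((P+Q)/2).round(4),round(np.linalg.norm(P-Q)*1e3,1)
E
python3 - <<'E'
from h import *
s=snap('top');c=snap('scene')
T=lambda u,v:((u+.5)/3.6+194.5,(v+.5)/3.6+149.5)
C=lambda u,v:((u+.5)/3.3+224.5,(v+.5)/3.3+149.5)
print('stub',tri(s,T(419,97),c,C(275,216)),'top only',onz(s,*T(419,97),.093).round(4),onz(c,*C(275,216),.093).round(4))
h=np.mean([onz(s,*T(*p),.014) for p in((377,68),(473,79),(461,174),(363,161))],0);print('holes',h.round(4))
h=(onz(c,*C(360,286),.014)+onz(c,*C(194,314),.014))/2;print('holes scene',h.round(4))
print('spacer',onz(s,*T(614,112),.03).round(4),onz(c,*C(80,217),.03).round(4))
print('clip',onz(s,*T(90,79),.0315).round(4),onz(c,*C(665,454),.0315).round(4))
print('pivot',onz(s,*T(90,153),.043).round(4),onz(c,*C(682,364),.043).round(4),tri(s,T(90,153),c,C(682,364)))
# dark handle mask in both views
for n,v,b in(('top',s,(205,195,245,240)),('scene',c,(415,215,460,262))):
    g=v['pixels'][b[1]:b[3],b[0]:b[2]].max(2); m=(g<45).astype('uint8')
    k,l,st,ce=cv2.connectedComponentsWithStats(m)
    for i in range(1,k):
        if st[i,4]<15: continue
        y,x=np.nonzero(l==i); p=ce[i]+b[:2]
        P=np.array([onz(v,a+b[0],d+b[1],.048 if n=='top' else .04)[:2] for a,d in zip(x,y)]).astype('f')
        f=cv2.fitLine(P,2,0,.01,.01).ravel()
        print(n,st[i,4],p.round(1),f.round(4),'deg',round(np.degrees(np.arctan2(f[1],f[0])),1))
E
```

```text
stub (array([ 0.5976, -0.0328,  0.0917]), np.float64(2.3)) top only [ 0.5978 -0.0339  0.093 ] [ 0.5984 -0.0309  0.093 ]
holes [ 0.5987 -0.0331  0.014 ]
holes scene [ 0.5993 -0.0313  0.014 ]
spacer [ 0.6183 -0.2019  0.03  ] [ 0.6162 -0.2015  0.03  ]
clip [0.6032 0.2546 0.0315] [0.6029 0.2567 0.0315]
pivot [0.5353 0.2415 0.043 ] [0.537  0.2424 0.043 ] (array([0.5356, 0.242 , 0.0415]), np.float64(0.3))
top 127 [214.1 215.3] [1.     0.0026 0.462  0.2461] deg 0.1
top 118 [229.4 216.2] [0.9319 0.3627 0.4639 0.1999] deg 21.3
scene 166 [424.8 237. ] [0.9403 0.3403 0.4722 0.2049] deg 19.9
scene 157 [446.1 240.3] [0.9984 0.0565 0.4577 0.2498] deg 3.2
```

carry_out --targets '[{"angular": [0,0,0],"delta_pos": [0,0,0.06],"fingers": 1},{"angular": [0,0,0],"delta_pos": [0,0,0.1],"fingers": 1},{"angular": [0,0,-0.06],"delta_pos": [0.04,0.04,0.1],"fingers": 1},{"angular": [0,0,-0.13],"delta_pos": [0.08,0.08,0.1],"fingers": 1},{"angular": [0,0,-0.13],"delta_pos": [0.12,0.12,0.1],"fingers": 1},{"angular": [0,0,-0.13],"delta_pos": [0.16,0.16,0.1],"fingers": 1},{"angular": [0,0,-0.13],"delta_pos": [0.2,0.2,0.1],"fingers": 1},{"angular": [0,0,-0.13],"delta_pos": [0.24,0.24,0.1],"fingers": 1},{"angular": [0,0,-0.13],"delta_pos": [0.28,0.28,0.1],"fingers": 1},{"angular": [0,0,-0.13],"delta_pos": [0.32,0.32,0.1],"fingers": 1},{"angular": [0,0,-0.13],"delta_pos": [0.36,0.36,0.08],"fingers": 1},{"angular": [0,0,-0.13],"delta_pos": [0.39,0.39,0.03],"fingers": 1},{"angular": [0,0,-0.13],"delta_pos": [0.409,0.413,-0.02],"fingers": 1},{"angular": [0,0,-0.13],"delta_pos": [0.409,0.413,-0.07],"fingers": 1},{"angular": [0,0,-0.13],"delta_pos": [0.409,0.413,-0.11],"fingers": 1},{"angular": [0,0,-0.13],"delta_pos": [0.409,0.413,-0.11],"fingers": 1},{"angular": [0,0,-0.13],"delta_pos": [0.409,0.413,-0.11],"fingers": 1}]'

```text
time_s: 2.42
eef_pos: [0.6183, -0.2033, 0.1231]
tcp_rot: [[0.981, 0.194, 0.003], [0.194, -0.981, -0.001], [0.003, 0.001, -1.0]]
force: [-0.0, -0.6, 1.0]
grip_width: 0.0852
finger_force: 0.0
```

Run:
```python
from h import *
st=robot.get_state();print(st['eef_pos'],st['qd'].max() if hasattr(st['qd'],'max') else max(st['qd']))
s=snap('scene');a=s['pixels'][130:270,190:320];t=snap('top');b=t['pixels'][120:260,310:440]
im=cv2.resize(np.hstack([a,b])[:,:,::-1],None,fx=3,fy=3,interpolation=cv2.INTER_CUBIC);cv2.imwrite('pics/c3.png',im)
```

```text
[ 0.61831954 -0.20328159  0.12309138] 0.0010489550592671306
```

View pics/c3.png

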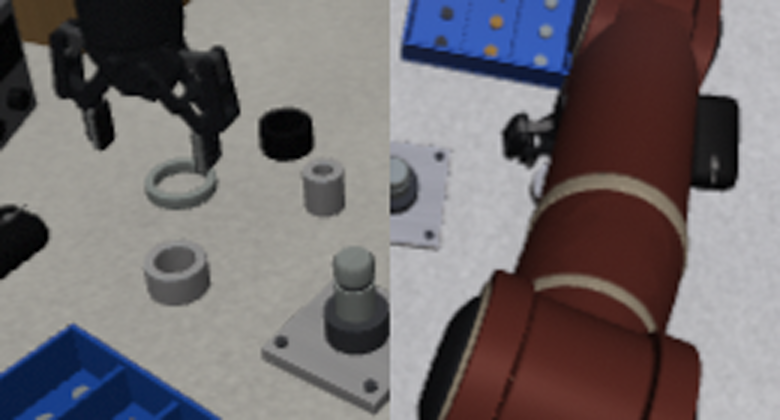

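Picture: left is the scene view, with the open gripper above and behind the spacer at (178,272); right is the top view, where the arm hides the spacer. I'll go down and grip.

carry_out --targets '[{"angular": [0,0,0],"delta_pos": [-0.001,0.001,-0.03],"fingers": 1},{"angular": [0,0,0],"delta_pos": [-0.001,0.001,-0.06],"fingers": 1},{"angular": [0,0,0],"delta_pos": [-0.001,0.001,-0.09],"fingers": 1},{"angular": [0,0,0],"delta_pos": [-0.001,0.001,-0.108],"fingers": 1},{"angular": [0,0,0],"delta_pos": [-0.001,0.001,-0.118],"fingers": 1},{"angular": [0,0,0],"delta_pos": [-0.001,0.001,-0.118],"fingers": 1},{"angular": [0,0,0],"delta_pos": [-0.001,0.001,-0.118],"fingers": 0},{"angular": [0,0,0],"delta_pos": [-0.001,0.001,-0.118],"fingers": -0.5},{"angular": [0,0,0],"delta_pos": [-0.001,0.001,-0.118],"fingers": -1},{"angular": [0,0,0],"delta_pos": [-0.001,0.001,-0.118],"fingers": -1},{"angular": [0,0,0],"delta_pos": [-0.001,0.001,-0.118],"fingers": -1},{"angular": [0,0,0],"delta_pos": [-0.001,0.001,-0.118],"fingers": -1}]' --squeeze 50

```text
time_s: 4.03
eef_pos: [0.617, -0.2021, 0.005]
tcp_rot: [[0.981, 0.194, 0.002], [0.194, -0.981, -0.001], [0.002, 0.001, -1.0]]
force: [-0.9, 0.0, 6.0]
grip_width: 0.0533
finger_force: 52.0
```

carry_out --targets '[{"angular": [0,0,0],"delta_pos": [0,0,0.02],"fingers": -1},{"angular": [0,0,0],"delta_pos": [0,0,0.05],"fingers": -1},{"angular": [0,0,0],"delta_pos": [0,0,0.09],"fingers": -1},{"angular": [0,0,0],"delta_pos": [0,0.01,0.115],"fingers": -1},{"angular": [0,0,0],"delta_pos": [-0.005,0.04,0.12],"fingers": -1},{"angular": [0,0,0],"delta_pos": [-0.01,0.08,0.12],"fingers": -1},{"angular": [0,0,0],"delta_pos": [-0.014,0.12,0.12],"fingers": -1},{"angular": [0,0,0],"delta_pos": [-0.018,0.155,0.12],"fingers": -1},{"angular": [0,0,0],"delta_pos": [-0.0185,0.17,0.12],"fingers": -1},{"angular": [0,0,0],"delta_pos": [-0.0185,0.17,0.12],"fingers": -1},{"angular": [0,0,0],"delta_pos": [-0.0185,0.17,0.12],"fingers": -1}]'

```text
time_s: 5.4
eef_pos: [0.5977, -0.0345, 0.1234]
tcp_rot: [[0.981, 0.192, 0.0], [0.192, -0.981, -0.002], [-0.0, 0.002, -1.0]]
force: [0.1, -0.6, -2.1]
grip_width: 0.0528
finger_force: 52.9
```

Run:
```python
from h import *
st=robot.get_state();print(st['eef_pos'],st['force'],st['grip_width'])
s=snap('scene');save(s,'c4.png',(260,140,360,270),4.4)
t=snap('top');im=t['pixels'][140:240,270:360]
a=cv2.imread('pics/c4.png');b=cv2.resize(im[:,:,::-1],None,fx=3.7,fy=3.7);h=np.zeros((a.shape[0],a.shape[1]+b.shape[1],3),'uint8');h[:,:a.shape[1]]=a;h[:b.shape[0],a.shape[1]:]=b;cv2.imwrite('pics/c4.png',h)
```

```text
[ 0.59772527 -0.03454498  0.12344662] [ 0.08666234 -0.64050597 -2.07222252] 0.052849101722775585
```

View pics/c4.png

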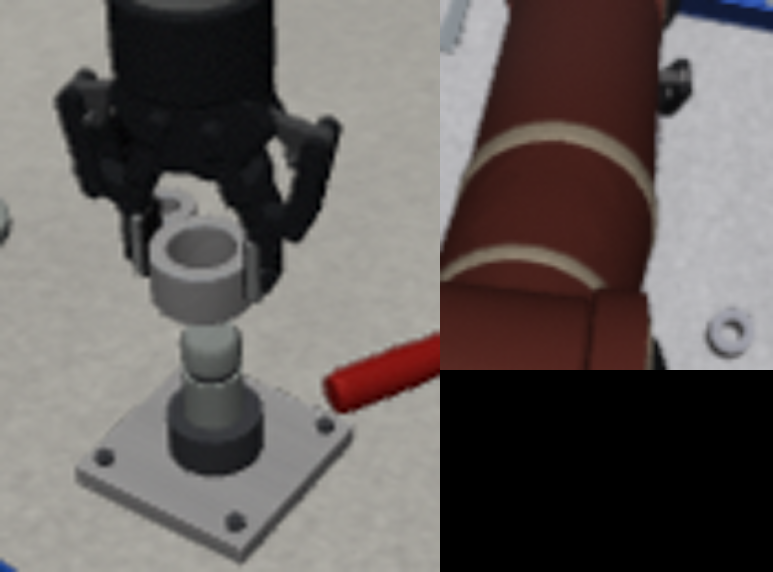

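Run:
```python
from h import *
s=snap('scene')
C=lambda u,v:((u+.5)/4.4+259.5,(v+.5)/4.4+139.5)
D=lambda P:((proj(s,P)-[259.5,139.5])*4.4-.5).round(1)
print('spacer top from px',onz(s,*C(200,247),.1484).round(4))
for z in(.1484,.1184): print('tcp axis at',z,D([.5977,-.0345,z]))
for z in(.093,.085,.04): print('hub axis at',z,D([.5985,-.0325,z]))
print('du per 1mm x,y',D([.6985,-.0325,.1])-D([.5985,-.0325,.1]),D([.5985,.0675,.1])-D([.5985,-.0325,.1]))
# stub / spacer lateral edges on raw rows
g=s['pixels'][:,:,:].mean(2)
for v in (196,200,203,208,219,222,240): print(v,g[v,290:322].astype(int))
```

```text
spacer top from px [ 0.601  -0.0343  0.1484]
tcp axis at 0.1484 [203.4 243.4]
tcp axis at 0.1184 [205.8 290.6]
hub axis at 0.093 [210.1 331.2]
hub axis at 0.085 [210.7 343. ]
hub axis at 0.04 [213.9 407.1]
du per 1mm x,y [-118.   116.5] [171.2  68.5]
196 [ 71  78  34  35 136 147 146 127  75  63  70  75  78  79  82  85  88  89
  88  88  87  84  81  62 135  85  82  77  49  24  17  15]
200 [119  84  50  26  77 125 146 148 146 137 133 106  88  81  82  83  85  86
  89 103 129 136 142 141 142  74  73  78  62  27  16  17]
203 [155 151 149 146  93  79  85  87  95 100 108 124 131 139 138 137 135 135
 134 110  98  91  85  76  71  46  72  77  63  30  19  20]
208 [158 159 162 160 138  90  82  84  87  89  88  90  89  90  88  87  86  85
  84  82  80  78  76  72  70  66  60  60  76 119 154 158]
219 [162 165 163 160 160 159 158 159 161 162 159 100  90 104 113 114 121 122
 121 119 110 102  88  72  61 151 164 163 160 157 155 153]
222 [162 162 162 159 157 158 159 158 155 155 158 115  84  85  88  90  90  88
  87  85  81  76  72  64  73 152 162 162 161 160 160 158]
240 [142 142 143 144 143 142 141 140  78  35  32  33  35  38  39  46  46  47
  51  53  46  39  39  37  31  30  28  27  26  48 130 140]
```

The scene view shows the spacer axis at about crop x=203 over the stub axis at about 211. The correction works out to roughly -1 mm in x and +2 mm in y. I'll lower it onto the chamfer and check the forces.

carry_out --targets '[{"angular": [0,0,0],"delta_pos": [-0.001,0.002,0],"fingers": -1},{"angular": [0,0,0],"delta_pos": [-0.001,0.002,-0.008],"fingers": -1},{"angular": [0,0,0],"delta_pos": [-0.001,0.002,-0.016],"fingers": -1},{"angular": [0,0,0],"delta_pos": [-0.001,0.002,-0.022],"fingers": -1},{"angular": [0,0,0],"delta_pos": [-0.001,0.002,-0.026],"fingers": -1},{"angular": [0,0,0],"delta_pos": [-0.001,0.002,-0.03],"fingers": -1},{"angular": [0,0,0],"delta_pos": [-0.001,0.002,-0.033],"fingers": -1},{"angular": [0,0,0],"delta_pos": [-0.001,0.002,-0.036],"fingers": -1},{"angular": [0,0,0],"delta_pos": [-0.001,0.002,-0.036],"fingers": -1}]'

```text
time_s: 6.68
eef_pos: [0.5968, -0.0305, 0.0871]
tcp_rot: [[0.981, 0.194, 0.001], [0.194, -0.981, -0.001], [0.0, 0.001, -1.0]]
force: [0.9, -2.2, -3.1]
grip_width: 0.0532
finger_force: 52.8
```

carry_out --targets '[{"angular": [0,0,0],"delta_pos": [0,-0.001,-0.006],"fingers": -1},{"angular": [0,0,0],"delta_pos": [0,-0.001,-0.012],"fingers": -1},{"angular": [0,0,0],"delta_pos": [0,-0.001,-0.018],"fingers": -1},{"angular": [0,0,0],"delta_pos": [0,-0.001,-0.024],"fingers": -1},{"angular": [0,0,0],"delta_pos": [0,-0.001,-0.03],"fingers": -1},{"angular": [0,0,0],"delta_pos": [0,-0.001,-0.036],"fingers": -1},{"angular": [0,0,0],"delta_pos": [0,-0.001,-0.039],"fingers": -1},{"angular": [0,0,0],"delta_pos": [0,-0.001,-0.041],"fingers": -1},{"angular": [0,0,0],"delta_pos": [0,-0.001,-0.042],"fingers": -1}]'

```text
time_s: 7.8
eef_pos: [0.5966, -0.0308, 0.0453]
tcp_rot: [[0.981, 0.195, 0.0], [0.195, -0.981, -0.0], [0.0, 0.0, -1.0]]
force: [0.1, -0.2, -0.6]
grip_width: 0.0529
finger_force: 53.0
```

carry_out --targets '[{"angular": [0,0,0],"delta_pos": [0,0,-0.001],"fingers": -1},{"angular": [0,0,0],"delta_pos": [0,0,-0.002],"fingers": -1},{"angular": [0,0,0],"delta_pos": [0,0,-0.002],"fingers": -1}]'

```text
time_s: 8.18
eef_pos: [0.5966, -0.0308, 0.0449]
tcp_rot: [[0.981, 0.195, 0.001], [0.195, -0.981, -0.0], [0.0, 0.0, -1.0]]
force: [-2.5, -0.3, 8.5]
grip_width: 0.0533
finger_force: 53.8
```

The spacer is seated: 8.5 N of contact at the expected height. I'll release it, rise, and go above the pliers.

carry_out --targets '[{"angular": [0,0,0],"delta_pos": [0,0,0],"fingers": 0.3},{"angular": [0,0,0],"delta_pos": [0,0,0],"fingers": 1},{"angular": [0,0,0],"delta_pos": [0,0,0],"fingers": 1},{"angular": [0,0,0],"delta_pos": [0,0,0],"fingers": 1},{"angular": [0,0,0],"delta_pos": [0,0,0.02],"fingers": 1},{"angular": [0,0,0],"delta_pos": [0,0,0.05],"fingers": 1},{"angular": [0,0,0],"delta_pos": [0,0,0.09],"fingers": 1},{"angular": [0,0,0],"delta_pos": [0,0,0.12],"fingers": 1},{"angular": [0,0,0],"delta_pos": [-0.02,0.04,0.12],"fingers": 1},{"angular": [0,0,0],"delta_pos": [-0.04,0.08,0.12],"fingers": 1},{"angular": [0,0,0],"delta_pos": [-0.06,0.12,0.12],"fingers": 1},{"angular": [0,0,0],"delta_pos": [-0.08,0.16,0.12],"fingers": 1},{"angular": [0,0,0],"delta_pos": [-0.1,0.2,0.12],"fingers": 1},{"angular": [0,0,0],"delta_pos": [-0.115,0.24,0.1],"fingers": 1},{"angular": [0,0,0],"delta_pos": [-0.1185,0.2605,0.08],"fingers": 1},{"angular": [0,0,0],"delta_pos": [-0.1185,0.2605,0.08],"fingers": 1},{"angular": [0,0,0],"delta_pos": [-0.1185,0.2605,0.08],"fingers": 1}]'

```text
time_s: 10.3
eef_pos: [0.4789, 0.2283, 0.1237]
tcp_rot: [[0.981, 0.193, 0.001], [0.193, -0.981, -0.001], [0.001, 0.001, -1.0]]
force: [0.4, -1.3, -0.5]
grip_width: 0.0852
finger_force: 0.0
```

Run:
```python
from h import *
st=robot.get_state();print(st['eef_pos'],st['force'])
s=snap('scene');a=s['pixels'][150:310,270:480]
cv2.imwrite('pics/c5.png',cv2.resize(a[:,:,::-1],None,fx=3.6,fy=3.6,interpolation=cv2.INTER_CUBIC))
```

```text
[0.47887448 0.22832367 0.12374397] [ 0.43012292 -1.29908065 -0.54366372]
```

View pics/c5.png

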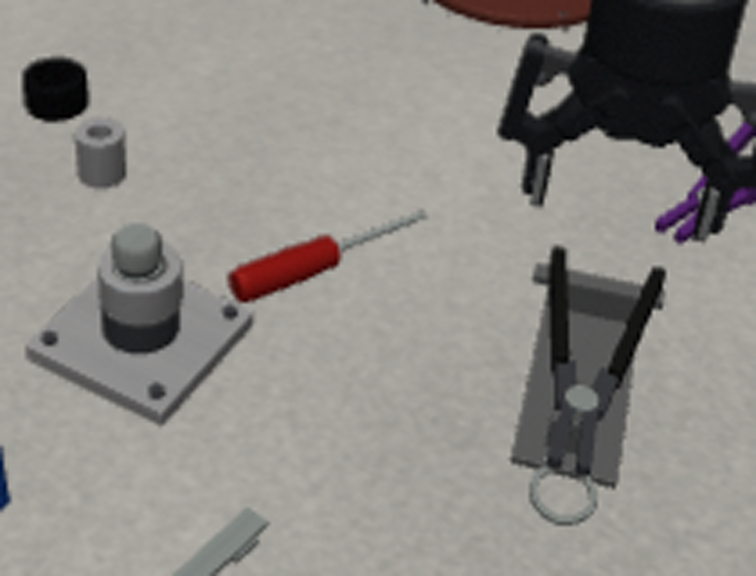

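The spacer sits on the flange (crop (140,280)), and the gripper is centred above the handles (crop (605,330)). I'll go down and squeeze.

carry_out --targets '[{"angular": [0,0,0],"delta_pos": [-0.001,0.001,-0.03],"fingers": 1},{"angular": [0,0,0],"delta_pos": [-0.001,0.0015,-0.06],"fingers": 1},{"angular": [0,0,0],"delta_pos": [-0.001,0.0015,-0.085],"fingers": 1},{"angular": [0,0,0],"delta_pos": [-0.001,0.0015,-0.098],"fingers": 1},{"angular": [0,0,0],"delta_pos": [-0.001,0.0015,-0.104],"fingers": 1},{"angular": [0,0,0],"delta_pos": [-0.001,0.0015,-0.104],"fingers": 1},{"angular": [0,0,0],"delta_pos": [-0.001,0.0015,-0.104],"fingers": 0.4},{"angular": [0,0,0],"delta_pos": [-0.001,0.0015,-0.104],"fingers": 0.2},{"angular": [0,0,0],"delta_pos": [-0.001,0.0015,-0.104],"fingers": 0},{"angular": [0,0,0],"delta_pos": [-0.001,0.0015,-0.104],"fingers": -0.2},{"angular": [0,0,0],"delta_pos": [-0.001,0.0015,-0.104],"fingers": -0.4},{"angular": [0,0,0],"delta_pos": [-0.001,0.0015,-0.104],"fingers": -1},{"angular": [0,0,0],"delta_pos": [-0.001,0.0015,-0.104],"fingers": -1},{"angular": [0,0,0],"delta_pos": [-0.001,0.0015,-0.104],"fingers": -1},{"angular": [0,0,0],"delta_pos": [-0.001,0.0015,-0.104],"fingers": -1}]' --squeeze 100

```text
time_s: 12.22
eef_pos: [0.4757, 0.2311, 0.0217]
tcp_rot: [[0.981, 0.195, -0.002], [0.195, -0.981, -0.001], [-0.002, 0.0, -1.0]]
force: [-6.3, -1.9, 17.8]
grip_width: 0.0254
finger_force: 97.4
```

Run:
```python
from h import *
st=robot.get_state();print(st['eef_pos'],st['force'],st['torque'],st['grip_width'])
s=snap('scene');a=s['pixels'][170:310,380:500];t=snap('top');b=t['pixels'][150:250,180:270]
A=cv2.resize(a[:,:,::-1],(480,560),interpolation=cv2.INTER_CUBIC);B=cv2.resize(b[:,:,::-1],(315,350),interpolation=cv2.INTER_CUBIC)
B=np.vstack([B,np.zeros((210,315,3),'uint8')]);cv2.imwrite('pics/c6.png',np.hstack([A,B]))
```

```text
[0.47568654 0.23106811 0.02166463] [-6.26007126 -1.90099449 17.81376642] [-0.41486329  1.12676934  0.09079494] 0.025395456476307667
```

View pics/c6.png

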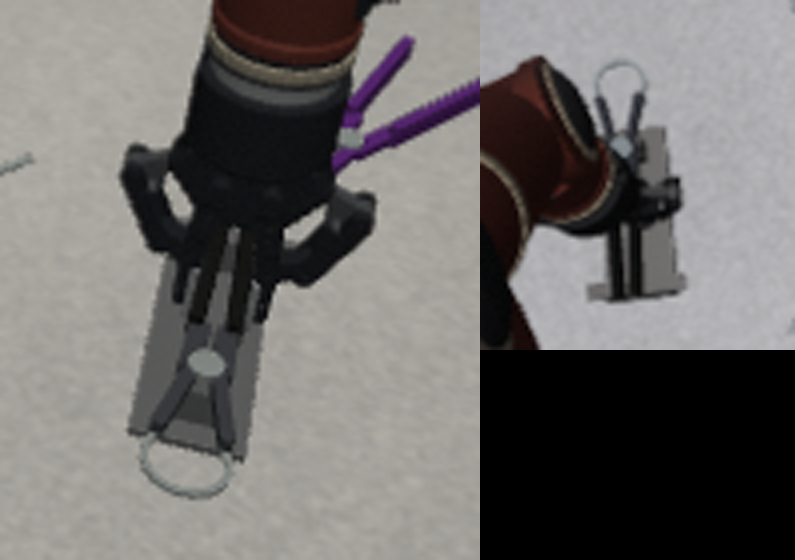

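The handles look parallel and the clip is spread wide, at crop (185,475). I'll lift slowly.

carry_out --targets '[{"angular": [0,0,0],"delta_pos": [0,0,0.004],"fingers": -1},{"angular": [0,0,0],"delta_pos": [0,0,0.008],"fingers": -1},{"angular": [0,0,0],"delta_pos": [0,0,0.014],"fingers": -1},{"angular": [0,0,0],"delta_pos": [0,0,0.022],"fingers": -1},{"angular": [0,0,0],"delta_pos": [0,0,0.035],"fingers": -1},{"angular": [0,0,0],"delta_pos": [0,0,0.055],"fingers": -1},{"angular": [0,0,0],"delta_pos": [0,0,0.08],"fingers": -1},{"angular": [0,0,0],"delta_pos": [0,0,0.1],"fingers": -1},{"angular": [0,0,0],"delta_pos": [0,0,0.11],"fingers": -1},{"angular": [0,0,0],"delta_pos": [0,0,0.11],"fingers": -1},{"angular": [0,0,0],"delta_pos": [0,0,0.11],"fingers": -1}]'

```text
time_s: 13.7
eef_pos: [0.4765, 0.2309, 0.1286]
tcp_rot: [[0.981, 0.195, -0.001], [0.195, -0.981, -0.001], [-0.002, 0.0, -1.0]]
force: [-0.5, 0.0, -1.3]
grip_width: 0.0248
finger_force: 98.2
```

Run:
```python
from h import *
st=robot.get_state();print(st['eef_pos'],st['force'],st['torque'],st['grip_width'])
s=snap('scene');a=s['pixels'][130:290,370:510];t=snap('top');b=t['pixels'][120:260,170:280]
A=cv2.resize(a[:,:,::-1],(490,560),interpolation=cv2.INTER_CUBIC);B=cv2.resize(b[:,:,::-1],(308,392),interpolation=cv2.INTER_CUBIC)
B=np.vstack([B,np.zeros((168,308,3),'uint8')]);cv2.imwrite('pics/c7.png',np.hstack([A,B]))
```

```text
[0.47646502 0.23090061 0.12862785] [-0.49897831  0.03975969 -1.30364793] [ 0.01734049  0.06410993 -0.00345645] 0.024794690271750797
```

View pics/c7.png

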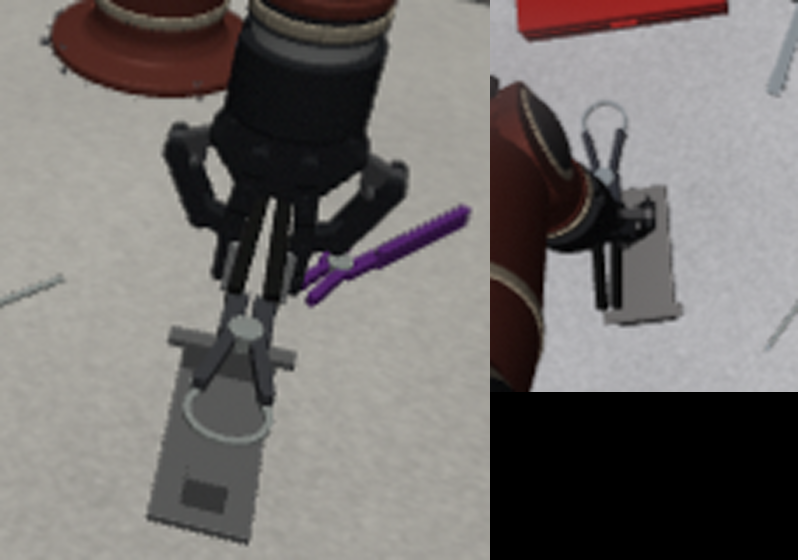

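Run:
```python
from h import *
s=snap('scene');t=snap('top')
d=np.array([.981,.194,0]);l=np.array([-.194,.981,0]);P0=np.array([.4765,.2309,0])+.122*d+[0,0,.1384]
S=lambda p:((p-[369.5,129.5])*3.5).round(1);T=lambda p:((p-[169.5,119.5])*2.8+[490,0]).round(1)
for dz in(0,-.006,-.012):
    q=P0+[0,0,dz];R=.0205
    print(dz,'c',S(proj(s,q)),T(proj(t,q)),'front',S(proj(s,q+R*d)),T(proj(t,q+R*d)),'L',S(proj(s,q+R*l)),T(proj(t,q+R*l)),'R',S(proj(s,q-R*l)),T(proj(t,q-R*l)))
# clip extremes: bright thin ring on darker rest in scene; print bottom ring row by column
g=s['pixels'].astype(int)
for u in (424,428,432,436,440,444): print('sc u',u,[(v,int(g[v,u].mean())) for v in range(242,260)])
h=t['pixels'].astype(int).mean(2)
for u in (207,209,211,213,215): print('top u',u,h[150:164,u].astype(int))
for v in (160,162,164,166): print('top v',v,h[v,198:224].astype(int))
```

```text
0 c [230. 412.] [603.1 122.7] front [224.5 438.4] [602.3 103.5] L [269.7 421.5] [582.9 124.6] R [190.9 402.6] [623.4 120.8]
-0.006 c [228.1 419.9] [604.8 124.5] front [222.6 446.4] [604.  105.4] L [267.6 429.5] [584.6 126.4] R [189.2 410.5] [624.9 122.6]
-0.012 c [226.2 427.8] [606.4 126.3] front [220.7 454.3] [605.6 107.3] L [265.5 437.4] [586.3 128.1] R [187.5 418.4] [626.4 124.4]
sc u 424 [(242, 125), (243, 130), (244, 117), (245, 106), (246, 110), (247, 111), (248, 127), (249, 128), (250, 114), (251, 87), (252, 79), (253, 87), (254, 88), (255, 88), (256, 88), (257, 88), (258, 88), (259, 88)]
sc u 428 [(242, 83), (243, 88), (244, 88), (245, 88), (246, 88), (247, 88), (248, 88), (249, 88), (250, 89), (251, 90), (252, 116), (253, 127), (254, 94), (255, 83), (256, 88), (257, 88), (258, 88), (259, 88)]
sc u 432 [(242, 89), (243, 88), (244, 88), (245, 88), (246, 87), (247, 88), (248, 88), (249, 89), (250, 88), (251, 88), (252, 88), (253, 88), (254, 117), (255, 117), (256, 86), (257, 86), (258, 87), (259, 87)]
sc u 436 [(242, 88), (243, 88), (244, 88), (245, 88), (246, 88), (247, 87), (
[... 664 characters left out ...]
124 166 175 173 170 169 175]
top u 211 [174 174 173 172 169 162 139 138 171 175 176 173 172 176]
top u 213 [170 169 171 171 172 167 143 138 158 169 171 173 174 176]
top u 215 [168 167 168 170 173 172 162 144 138 155 170 175 175 174]
top v 160 [172 170 169 169 169 155 127 122 154 170 170 173 176 176 173 171 169 170
 167 149 158 171 171 170 171 168]
top v 162 [171 171 172 174 161 131 136 161 171 173 171 169 171 172 172 174 175 175
 175 155 131 155 172 171 170 172]
top v 164 [172 173 174 175 163 132 148 169 171 172 174 178 179 177 177 176 176 173
 171 152 128 155 175 176 177 174]
top v 166 [171 173 175 176 158 132 111 143 170 169 167 171 173 174 176 175 153  98
  61  74 122 158 167 170 173 174]
```

The pliers are held level and the clip is spread: it's within about 0.5 px of the level prediction, and 1.6 mm sideways toward -y. I'll move over the stub.

carry_out --targets '[{"angular": [0,0,0],"delta_pos": [0,-0.01,0],"fingers": -1},{"angular": [0,0,0],"delta_pos": [0,-0.03,0],"fingers": -1},{"angular": [0,0,0],"delta_pos": [0,-0.06,0],"fingers": -1},{"angular": [0,0,0],"delta_pos": [0,-0.09,0],"fingers": -1},{"angular": [0,0,0],"delta_pos": [0,-0.12,0],"fingers": -1},{"angular": [0,0,0],"delta_pos": [0,-0.15,0],"fingers": -1},{"angular": [0,0,0],"delta_pos": [0,-0.18,0],"fingers": -1},{"angular": [0,0,0],"delta_pos": [0,-0.21,0],"fingers": -1},{"angular": [0,0,0],"delta_pos": [0,-0.24,0],"fingers": -1},{"angular": [0,0,0],"delta_pos": [0.002,-0.265,0],"fingers": -1},{"angular": [0,0,0],"delta_pos": [0.002,-0.28,0],"fingers": -1},{"angular": [0,0,0],"delta_pos": [0.002,-0.285,0],"fingers": -1},{"angular": [0,0,0],"delta_pos": [0.002,-0.285,-0.015],"fingers": -1},{"angular": [0,0,0],"delta_pos": [0.002,-0.285,-0.025],"fingers": -1},{"angular": [0,0,0],"delta_pos": [0.002,-0.285,-0.03],"fingers": -1},{"angular": [0,0,0],"delta_pos": [0.002,-0.285,-0.03],"fingers": -1},{"angular": [0,0,0],"delta_pos": [0.002,-0.285,-0.03],"fingers": -1}]'

```text
time_s: 16.02
eef_pos: [0.4794, -0.0536, 0.0996]
tcp_rot: [[0.981, 0.195, 0.001], [0.195, -0.981, 0.0], [0.001, 0.0, -1.0]]
force: [0.0, -0.2, -2.2]
grip_width: 0.025
finger_force: 98.2
```

Run:
```python
from h import *
st=robot.get_state();print(st['eef_pos'],st['force'],st['torque'],st['grip_width'])
s=snap('scene');a=s['pixels'][150:270,260:360];t=snap('top');b=t['pixels'][145:215,285:345]
A=cv2.resize(a[:,:,::-1],(480,576),interpolation=cv2.INTER_CUBIC);B=cv2.resize(b[:,:,::-1],(300,350),interpolation=cv2.INTER_CUBIC)
B=np.vstack([B,np.zeros((226,300,3),'uint8')]);cv2.imwrite('pics/c8.png',np.hstack([A,B]))
p=np.array(st['eef_pos']);d=np.array([.981,.194,0]);l=np.array([-.194,.981,0]);q=p+.122*d-.0016*l;q[2]=p[2]+.0098
S=lambda p:((p-[259.5,149.5])*4.8).round(1);T=lambda p:((p-[284.5,144.5])*5+[480,0]).round(1)
for n,P in(('clip',q),('front',q+.0205*d),('L',q+.0205*l),('R',q-.0205*l),('stubtop',[.5985,-.032,.093])): print(n,np.round(P,4),S(proj(s,P)),T(proj(t,P)))
```

```text
[ 0.4793602  -0.05362111  0.09955937] [ 0.03801488 -0.22450522 -2.22178852] [-0.01002646  0.06110541  0.01307885] 0.024950565216140995
clip [ 0.5994 -0.0315  0.1094] [229.2 288.7] [608.8 149.9]
front [ 0.6195 -0.0275  0.1094] [211.9 315.6] [605.4 116.3]
L [ 0.5954 -0.0114  0.1094] [270.1 298.4] [573.7 153.2]
R [ 0.6033 -0.0516  0.1094] [188.8 279.2] [643.9 146.6]
stubtop [ 0.5985 -0.032   0.093 ] [230.6 314.2] [609.6 159. ]
```

View pics/c8.png

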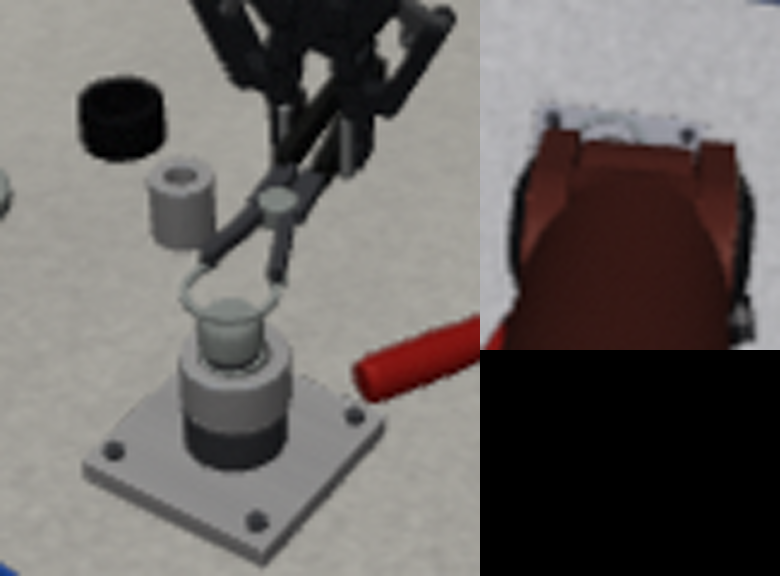

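Run:
```python
from h import *
s=snap('scene');g=s['pixels'].astype(int)
lum=g.mean(2).astype(int)
for u in(300,304,306,308,310,312,316): print('u',u,'v206-222',lum[206:222,u])
for v in(204,206,208,210,212,214): print('v',v,'u294-324',lum[v,294:324])
for v in(221,223): print('stub v',v,lum[v,294:324])
q=np.array([.5994,-.0315,.1094]);d=np.array([.981,.194,0]);l=np.array([-.194,.981,0])
A=np.linspace(0,2*np.pi,360)
for R in(.0185,.0225):
    E=np.array([proj(s,q+R*(np.cos(a)*d+np.sin(a)*l)) for a in A])
    print('pred R',R,'u',E[:,0].min().round(1),E[:,0].max().round(1),'vmax',E[E[:,1].argmax()].round(1))
print('stub axis .088',proj(s,[.5985,-.032,.088]).round(2), proj(s,[.5985,-.032,.109]).round(2))
print('J x,y,z /mm',((proj(s,q+[.01,0,0])-proj(s,q))/10).round(3),((proj(s,q+[0,.01,0])-proj(s,q))/10).round(3),((proj(s,q+[0,0,.01])-proj(s,q))/10).round(3))
```

```text
u 300 v206-222 [134 107 108 142 158 156 152 137 124 105 151 143 134 142 142 143]
u 304 v206-222 [139 155 160 158 155 155 147 132 128 127  98 112 122 112  99  90]
u 306 v206-222 [156 157 160 158 158 156 136 128 127 128 117  96 120 119 106  93]
u 308 v206-222 [155 156 159 158 156 157 133 129 128 127 109  93 119 119 104  89]
u 310 v206-222 [157 159 159 157 153 153 138 128 126 127 106 101 119 109  95  84]
u 312 v206-222 [160 158 155 153 156 158 157 143 128 118  81 106  99  87  77  74]
u 316 v206-222 [ 54  50  74 115 136 134 130 105 106 145 157 147 142 138 138 135]
v 204 u294-324 [157 153 151 154 156 159 160  96  44  33  28  77 137 153 157 158 158 157
 158 157 158 139  77  57  56  60 146 158 158 157]
v 206 u294-324 [156 157 158 159 160 150 134 107  81 100 139 151 156 156 155 157 157 157
 160 159 158 110  54  39  34 100 152 160 161 157]
v 208 u294-324 [154 157 161 158 134 115 108 145 158 160 160 159 160 160 159 160 159 157
 155 156 158 133  74  55  49  77 147 156 155 155]
v 210 u294-324 [158 158 160 140 129 141 158 161 161 156 155 158 158 158 156 155 153 154
 156 157 158 159 136 128 128 148 154 153 154 155]
v 212 u294-324 [159 159 159 127 126 130 152 158 159 157 147 145 136 134 133 134 138 148
 157 158 156 143 130 106 147 157 159 160 157 157]
v 214 u294-324 [158 156 154 154 121  98 124 131 132 130 128 128 127 128 128 127 126 126
 128 132 131 108 106 147 156 159 162 160 158 158]
stub v 221 [154 154 156 153 144 143 143  89  80  86  90  89  93  92  89  89  84  79
  74  64  61  86 135 141 138 134 153 155 154 155]
stub v 223 [153 157 158 150 144 143 141 105  79  80  83  84  86  83  82  80  78  71
  67  55  92  81 104 137 140 141 124 150 155 157]
pred R 0.0185 u 298.9 315.5 vmax [306.9 215. ]
pred R 0.0225 u 297.2 317.3 vmax [306.8 216.2]
stub axis .088 [307.63 216.65] [307.28 209.5 ]
J x,y,z /mm [-0.252  0.246] [0.374 0.148] [-0.017 -0.349]
```

The clip ring (u 297–318, bottom at v≈217) is over the stub (axis u≈307.7) to within about 1 mm. I'll lower it in stages.

carry_out --targets '[{"angular": [0,0,0],"delta_pos": [-0.001,-0.0005,-0.004],"fingers": -1},{"angular": [0,0,0],"delta_pos": [-0.001,-0.0005,-0.008],"fingers": -1},{"angular": [0,0,0],"delta_pos": [-0.001,-0.0005,-0.012],"fingers": -1},{"angular": [0,0,0],"delta_pos": [-0.001,-0.0005,-0.015],"fingers": -1},{"angular": [0,0,0],"delta_pos": [-0.001,-0.0005,-0.018],"fingers": -1},{"angular": [0,0,0],"delta_pos": [-0.001,-0.0005,-0.021],"fingers": -1},{"angular": [0,0,0],"delta_pos": [-0.001,-0.0005,-0.024],"fingers": -1},{"angular": [0,0,0],"delta_pos": [-0.001,-0.0005,-0.024],"fingers": -1}]'

```text
time_s: 17.18
eef_pos: [0.4779, -0.0543, 0.0751]
tcp_rot: [[0.981, 0.195, -0.0], [0.195, -0.981, 0.0], [-0.0, -0.0, -1.0]]
force: [1.0, 0.7, -2.6]
grip_width: 0.025
finger_force: 98.2
```

Run:
```python
from h import *
st=robot.get_state();print(st['eef_pos'],st['force'],st['torque'],st['grip_width'])
s=snap('scene');save(s,'c9.png',(270,150,350,250),6)
```

```text
[ 0.47789679 -0.05425016  0.07505882] [ 0.95570256  0.71512102 -2.5516609 ] [0.00277846 0.07146429 0.01772766] 0.025017148774723358
```

View pics/c9.png

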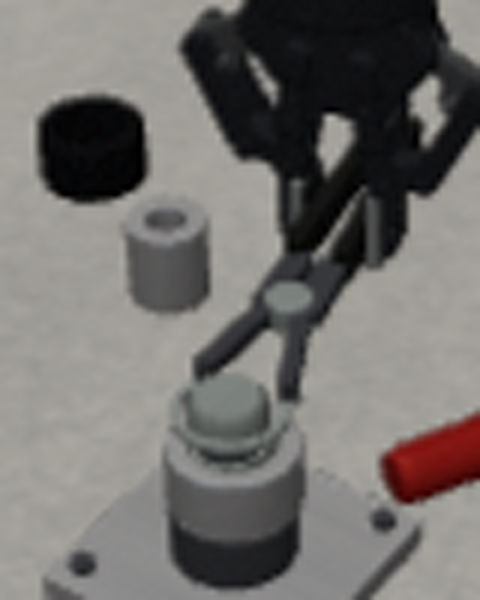

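The ring now encircles the stub (crop (235,420)), with negligible force. I'll lower it to the groove.

carry_out --targets '[{"angular": [0,0,0],"delta_pos": [0.0005,0.0003,-0.003],"fingers": -1},{"angular": [0,0,0],"delta_pos": [0.0005,0.0003,-0.006],"fingers": -1},{"angular": [0,0,0],"delta_pos": [0.0005,0.0003,-0.009],"fingers": -1},{"angular": [0,0,0],"delta_pos": [0.0005,0.0003,-0.0105],"fingers": -1},{"angular": [0,0,0],"delta_pos": [0.0005,0.0003,-0.0115],"fingers": -1},{"angular": [0,0,0],"delta_pos": [0.0005,0.0003,-0.0115],"fingers": -1}]'

```text
time_s: 17.98
eef_pos: [0.4785, -0.054, 0.0638]
tcp_rot: [[0.981, 0.195, -0.0], [0.195, -0.981, 0.0], [-0.0, -0.0, -1.0]]
force: [0.5, 0.3, -2.4]
grip_width: 0.0247
finger_force: 98.2
```

carry_out --targets '[{"angular": [0,0,0],"delta_pos": [0,0,-0.0005],"fingers": -1},{"angular": [0,0,0],"delta_pos": [0,0,-0.0012],"fingers": -1},{"angular": [0,0,0],"delta_pos": [0,0,-0.0012],"fingers": -1},{"angular": [0,0,0],"delta_pos": [0,0,-0.0012],"fingers": -1}]'

```text
time_s: 18.48
eef_pos: [0.4786, -0.054, 0.0626]
tcp_rot: [[0.981, 0.195, 0.0], [0.195, -0.981, 0.0], [0.0, -0.0, -1.0]]
force: [-0.9, 1.1, -1.9]
grip_width: 0.0245
finger_force: 98.2
```

carry_out --targets '[{"angular": [0,0,0],"delta_pos": [0,0,-0.0007],"fingers": -1},{"angular": [0,0,0],"delta_pos": [0,0,-0.0007],"fingers": -1},{"angular": [0,0,0],"delta_pos": [0,0,-0.0007],"fingers": -1}]'

```text
time_s: 18.85
eef_pos: [0.4786, -0.054, 0.0619]
tcp_rot: [[0.981, 0.195, 0.0], [0.195, -0.981, 0.0], [0.0, -0.0, -1.0]]
force: [-0.2, 0.4, -1.2]
grip_width: 0.0251
finger_force: 98.3
```

Run:
```python
from h import *
st=robot.get_state();print(st['eef_pos'],st['force'],st['torque'],st['grip_width'])
s=snap('scene');save(s,'c10.png',(270,150,350,250),6)
```

```text
[ 0.47862789 -0.05399318  0.06192385] [-0.16062766  0.39814563 -1.18510856] [ 0.02019148  0.06033645 -0.00169017] 0.025082764701963613
```

View pics/c10.png

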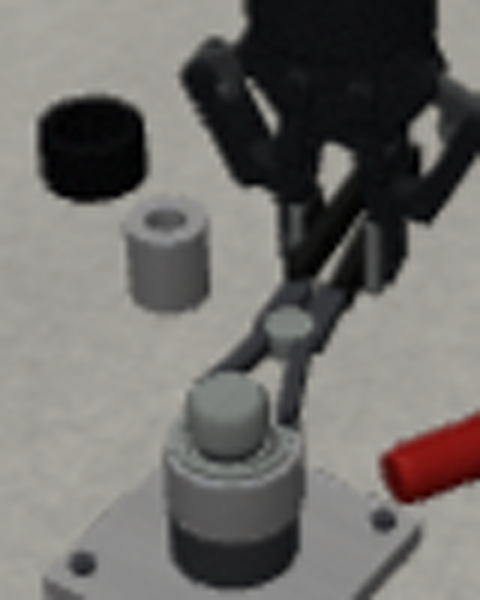

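The ring sits around the stub at the top of the spacer. One more millimetre of feeling will confirm the height.

carry_out --targets '[{"angular": [0,0,0],"delta_pos": [0,0,-0.0005],"fingers": -1},{"angular": [0,0,0],"delta_pos": [0,0,-0.001],"fingers": -1},{"angular": [0,0,0],"delta_pos": [0,0,-0.001],"fingers": -1}]'

```text
time_s: 19.27
eef_pos: [0.4786, -0.054, 0.061]
tcp_rot: [[0.981, 0.195, 0.0], [0.195, -0.981, 0.0], [0.0, -0.0, -1.0]]
force: [-0.2, 0.5, 0.3]
grip_width: 0.0249
finger_force: 98.4
```

Run:
```python
from h import *
st=robot.get_state();print(st['eef_pos'],st['force'],st['torque'],st['grip_width'])
```

```text
[ 0.47858146 -0.05397616  0.06099304] [-0.22071957  0.45824466  0.27142743] [ 0.01372037  0.04283272 -0.00244431] 0.02486527641928891
```

The ring touches the spacer with light contact. I'll back off 1 mm to keep the clip level, then hand in.

carry_out --targets '[{"angular": [0,0,0],"delta_pos": [0,0,0.001],"fingers": -1},{"angular": [0,0,0],"delta_pos": [0,0,0.001],"fingers": -1},{"angular": [0,0,0],"delta_pos": [0,0,0.001],"fingers": -1}]'

```text
time_s: 19.65
eef_pos: [0.4786, -0.054, 0.0619]
tcp_rot: [[0.981, 0.195, 0.0], [0.195, -0.981, 0.0], [0.0, -0.0, -1.0]]
force: [0.0, -0.4, -1.8]
grip_width: 0.0246
finger_force: 98.2
```

Run:
```python
from h import *
st=robot.get_state();print(st['eef_pos'],st['force'],st['grip_width'])
print(robot.finish_job())
```

```text
[ 0.47861119 -0.05396137  0.06185159] [ 0.03401004 -0.40846724 -1.7990987 ] 0.02455949930385162
the job is handed in; nothing more can be done
None
```

I handed the job in at about 19.7 s: the spacer is on its shoulder, and the open circlip is at the groove just above it with the pliers still gripped at about 98 N; no verdict came back.

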